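# Line the spice jars up by size on the hob rail

## Task

Put the four washed glass jars back into the rail baskets, one upright in each basket, lined up in order of size: the smallest in the basket nearest the gas hob, then step by step up to the largest at the far end of the rail. Set each jar down gently, without dropping it or tipping it over.

Things in the scene. Friction and masses are not known exactly. Their poses are not given: they have to be found in the camera images.
- jar_1_mid (a point): the smallest (shortest and thinnest) of four loose, empty, round clear glass jars with flip-top stainless lids (shut), standing upright on the worktop: 90 mm tall over the lid, glass 42 mm in diameter up to 66 mm above its base, then the lid, 36 mm in diameter. This point is on its axis, half-way up (45 mm above its base); z is the jar's axis, up
- jar_2_mid (a point): the second smallest of four loose, empty, round clear glass jars with flip-top stainless lids (shut), standing upright on the worktop: 106 mm tall over the lid, glass 48 mm in diameter up to 82 mm above its base, then the lid, 42 mm in diameter. This point is on its axis, half-way up (53 mm above its base); z is the jar's axis, up
- jar_3_mid (a point): the second largest of four loose, empty, round clear glass jars with flip-top stainless lids (shut), standing upright on the worktop: 122 mm tall over the lid, glass 54 mm in diameter up to 98 mm above its base, then the lid, 48 mm in diameter. This point is on its axis, half-way up (61 mm above its base); z is the jar's axis, up
- jar_4_mid (a point): the largest (tallest and widest) of four loose, empty, round clear glass jars with flip-top stainless lids (shut), standing upright on the worktop: 138 mm tall over the lid, glass 60 mm in diameter up to 114 mm above its base, then the lid, 54 mm in diameter. This point is on its axis, half-way up (69 mm above its base); z is the jar's axis, up
- basket_a: one of four equal fixed wire baskets hung side by side on the rail, 96 to 128 mm apart (letters change places); square, 76 mm inside, 82 outside. Origin: centre of its inner floor, 32 mm above the worktop; x away from the robot. Its edge stands 22 mm above that floor; at the back (+x, 40 to 63 mm from the centre) two wires rise 75 mm and hook over the bar
- basket_b: one of four equal fixed wire baskets hung side by side on the rail, 96 to 128 mm apart (letters change places); square, 76 mm inside, 82 outside. Origin: centre of its inner floor, 32 mm above the worktop; x away from the robot. Its edge stands 22 mm above that floor; at the back (+x, 40 to 63 mm from the centre) two wires rise 75 mm and hook over the bar
- basket_c: one of four equal fixed wire baskets hung side by side on the rail, 96 to 128 mm apart (letters change places); square, 76 mm inside, 82 outside. Origin: centre of its inner floor, 32 mm above the worktop; x away from the robot. Its edge stands 22 mm above that floor; at the back (+x, 40 to 63 mm from the centre) two wires rise 75 mm and hook over the bar
- basket_d: one of four equal fixed wire baskets hung side by side on the rail, 96 to 128 mm apart (letters change places); square, 76 mm inside, 82 outside. Origin: centre of its inner floor, 32 mm above the worktop; x away from the robot. Its edge stands 22 mm above that floor; at the back (+x, 40 to 63 mm from the centre) two wires rise 75 mm and hook over the bar
- rail: fixed stainless bar, 10 mm thick, 560 long, its centre 95 mm above the worktop, in front of a low clear glass upstand (110 mm tall, 640 long); turned by up to 5 degrees. Origin: on the worktop under the middle of the bar; y along the bar (robot's left), x away from the robot. Basket centres lie 55 mm in front of the bar (x = -0.055 m)
- hob: two-burner gas hob: fixed steel box 500 x 290 mm, black pan supports 92 mm high, a skillet on it (up to 160 mm high). It stands beyond one end of the rail, on the robot's left (+y) or right (-y); a chopping board lies on the other side. Origin: on the worktop under its centre

How it is judged:
By the outcome, as a careful person would: the job done as asked, in the order asked, and still so for the second after the job is handed in, with the robot touching nothing.
It also fails if it takes over 112 s, if anything falls off the work surface, if the arm or the gripper's body presses on something with over 40 N, if the wrist force passes 120 N, or if a joint passes its speed limit or range.

## Robot

A 6-joint arm with a two-finger parallel gripper is mounted at the origin on the work surface. World frame = base frame: x ahead of the robot, y to its left, z up, the work surface at z = 0. Lengths are in m, angles in rad, forces in N, time in s.
With the tool pointing down it reaches from about 0.25 to 0.775 m from the base axis. Payload 4 kg.
Tool frame: the origin (TCP) lies on the centre line of the jaws, within the pads' length; the fingertips stand 14 mm ahead of it and the grasp point (between the pads) lies 5 mm behind it; z points along the fingers, y is the line along which they close (so a half turn about z gives the same grasp; the last joint's range is limited). The gripper opens to 85 mm and grips with 20 to 120 N. Pads are 22 mm wide; open, the fingers measure 114 mm over their backs; the gripper's body (76 mm by 85 mm) begins 54 mm behind the grasp point. The pads swing forward as they close: fully open they stand 13 mm farther back than shut.
Start: joints at [-0.103, 0.087, 1.371, -0, 1.684, -0.103], TCP at [0.55, -0, 0.245] pointing down, gripper open.
Joint ranges: [-3.1, 3.1], [-0.76, 2.03], [0.27, 2.55], [-1.08, 4.22], [0.17, 2.65], [-2.57, 2.57]. Speed limits (rad/s): [2.79, 2.79, 3.14, 3.14, 3.14, 3.14].

## Interface

Orientations are given as a unit quaternion [x, y, z, w].
In Python, from bench import get_state, grab_frame, job_done gives the robot as it stands.
- The arm moves only by the tool send_rows, never from a script. Its argument "series" is a list of rows, each an object with "claw": the closure, from 0 (fully open) to 1 (shut); "slide": the shift along the world's x, y, z as a fraction of full scale, a list of three; "roll": the turn about the world's z as a fraction of full scale. A call has 1 to 12 rows; each row is the pose to reach, as a shift and turn from the pose commanded when the call began, turning the shorter way round; what a row does not reach only later rows make up. Full scale, the value 1, is 0.75 m for a shift and 360 degrees for a turn. A row lasts 1/10 s, in which the tool goes at most 50 mm and 8.59 degrees, less where a joint would pass 70% of its speed; a pose out of reach is approached as far as the arm can. A call with a number of a shift or a turn outside -1 to 1 is refused whole. A call with a gripper value outside its range is refused whole. The fingers move at their own pace and stop on an object; "squeeze" is the grip in N (left out, the last holds). Time passes only in rows, so rows that repeat a pose let the fingers close. It gives the time, the measured TCP pose, the force, the opening and the grip force at its end, in the units of the state.
- get_state(): the state, without advancing time (a new reading comes with each control period).
- grab_frame(name): name is "scene" or "side" or "wrist"; returns a dict with "img" (420x560x3 uint8, blue, green, red), "depth" (420x560 float32, m along the optical axis (not along the pixel's ray), 0 where there is no reading), "K" (3x3 intrinsics, pixels), "extrinsics" (4x4, takes a point from world to camera coordinates). Camera axes: x right, y down, z forward; pixel columns grow to the right and rows downward; lengths in m; the calibration is good to about 2 mm. The wrist camera is an equidistant fisheye: a pixel r from the principal point sees the ray r / f radians off the axis. A picture is of the moment at which its call begins.
- job_done(): hands the job in; it is judged then, once.
The state is a dict: "clock": time; "joint_pos": joint angles; "joint_vel": joint speeds; "tau": joint torques, N m; "ee_pos": TCP position; "tool_rot": TCP orientation; "ft_force": force on the tool from outside, world axes, zero at the start; "torque": the same for the moment, N m; "opening": finger opening in m; "grasp_force": force on a finger pad.
Only numpy, scipy, OpenCV 4.12 (cv2) and the standard library are available. Lean on these libraries where they do the work, as an engineer would, in place of code of your own. Each camera call takes 0.05 s, during which the arm holds its last target. There are 200 camera calls.

## Working session

There is one attempt and no reset: what is moved stays moved. The work goes in short steps, Python scripts to look and compute and a tool call to move; the robot and the scene stay as the last step left them, time stands still between calls to the robot, and variables do not carry over. Pictures are saved under pics/ and viewed, at most 14 in all, crops included, and the job is handed in when it is done.

Besides the shell and the picture viewer there is one more tool, called after "Call:" in YAML: its name, and indented under it one key for each argument. send_rows: Moves the arm, as the interface text tells. Shift numbers are shares of 0.75 m and turn numbers shares of 360 degrees, none past 1 either way. Its arguments: {"type":"object","properties":{"series":{"type":"array"},"squeeze":{"type":"number"}},"required":["series"]}

```bash
mkdir -p pics
python3 - <<'E'
from bench import *
import cv2,numpy as np
for n in ("scene","side"):
    f=grab_frame(n); cv2.imwrite(f"pics/{n}0.png",f["img"]); np.savez(f"{n}0.npz",**f)
    E=f["extrinsics"]; print(n,f["K"].tolist(),np.round(-E[:3,:3].T@E[:3,3],3),np.round(E[:3,:3],3).tolist())
print(get_state())
E
```

```text
scene [[386.65378784954027, 0.0, 280.18865586999686], [0.0, 386.65378784954027, 209.7138933851776], [0.0, 0.0, 1.0]] [1.47  0.69  1.218] [[-0.614, 0.789, -0.012], [0.56, 0.425, -0.711], [-0.556, -0.443, -0.703]]
side [[446.98773354758816, 0.0, 283.3349647189371], [0.0, 446.98773354758816, 209.08014805106143], [0.0, 0.0, 1.0]] [-0.032  1.101  1.186] [[-0.887, -0.461, -0.02], [-0.295, 0.6, -0.744], [0.354, -0.654, -0.668]]
{'clock': 0.1, 'joint_pos': array([-1.03128643e-01,  8.78806371e-02,  1.37213257e+00, -8.93163535e-06,
        1.68359093e+00, -1.03085377e-01]), 'joint_vel': array([-8.67522358e-04, -1.42073755e-03, -2.81025608e-03,  7.90838206e-05,
       -1.36073011e-03, -9.66820303e-04]), 'tau': array([ 2.78635656e-03, -3.53014469e+01, -3.14218891e+01, -1.15072685e-04,
        7.91701314e-03, -1.45799942e-05]), 'ee_pos': array([5.49573732e-01, 2.09709927e-05, 2.44241455e-01]), 'tool_rot': array([ 7.07122072e-01,  7.07090774e-01, -6.37636627e-04, -7.77786322e-04]), 'ft_force': array([ 0.20244815,  0.59545409, -0.1034052 ]), 'torque': array([ 0.00106516, -0.04329422,  0.01169753]), 'grasp_force': 0.0, 'opening': 0.08507077114205466}
```

View pics/scene0.png

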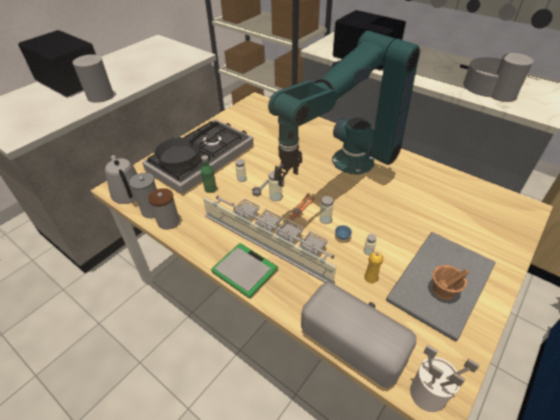

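View pics/side0.png

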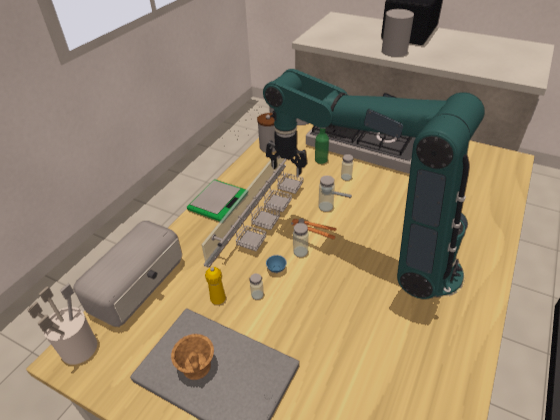

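```bash
cat > h.py <<'E'
import numpy as np,cv2
def load(n): return dict(np.load(n))
def proj(f,P):
    c=np.atleast_2d(P)@f["extrinsics"][:3,:3].T+f["extrinsics"][:3,3]; u=c@f["K"].T; return u[:,:2]/u[:,2:]
def ray(f,uv):
    R=f["extrinsics"][:3,:3];o=-R.T@f["extrinsics"][:3,3]
    d=R.T@np.linalg.inv(f["K"])@np.array([uv[0],uv[1],1.]);return o,d
def atz(f,uv,z):
    o,d=ray(f,uv);return o+d*(z-o[2])/d[2]
def cloud(f):
    v,u=np.nonzero(f["depth"]>0);z=f["depth"][v,u]
    c=np.c_[u,v,np.ones_like(u)]@np.linalg.inv(f["K"]).T*z[:,None]
    return (c-f["extrinsics"][:3,3])@f["extrinsics"][:3,:3],f["img"][v,u],u,v
E
python3 - <<'E'
from h import *
s=load("scene0.npz");d=load("side0.npz")
a=cv2.resize(s["img"][145:285,190:400],None,fx=3.8,fy=3.8,interpolation=cv2.INTER_CUBIC)
b=cv2.resize(d["img"][140:310,180:380],None,fx=3.5,fy=3.5,interpolation=cv2.INTER_CUBIC)
cv2.imwrite("pics/c1.png",a);cv2.imwrite("pics/c2.png",b)
# ortho height map 1mm/px -> 2mm: x 0.25..0.85, y -0.45..0.45 
maps=[]
for f in (s,d):
    P,C,u,v=cloud(f);m=(P[:,2]<0.25)&(P[:,2]>-.02);P=P[m]
    o=np.argsort(P[:,2]);P=P[o]
    H=np.zeros((200,260),np.uint8)
    i=((0.85-P[:,0])/0.003).astype(int);j=((0.39-P[:,1])/0.003).astype(int)
    k=(i>=0)&(i<200)&(j>=0)&(j<260);H[i[k],j[k]]=np.clip(20+P[k,2]*1500,1,255)
    maps.append(cv2.applyColorMap(cv2.resize(H,None,fx=1.5,fy=1.5,interpolation=0),cv2.COLORMAP_JET))
cv2.imwrite("pics/maps.png",np.hstack(maps))
E
```

```text
(no output)
```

View pics/c1.png

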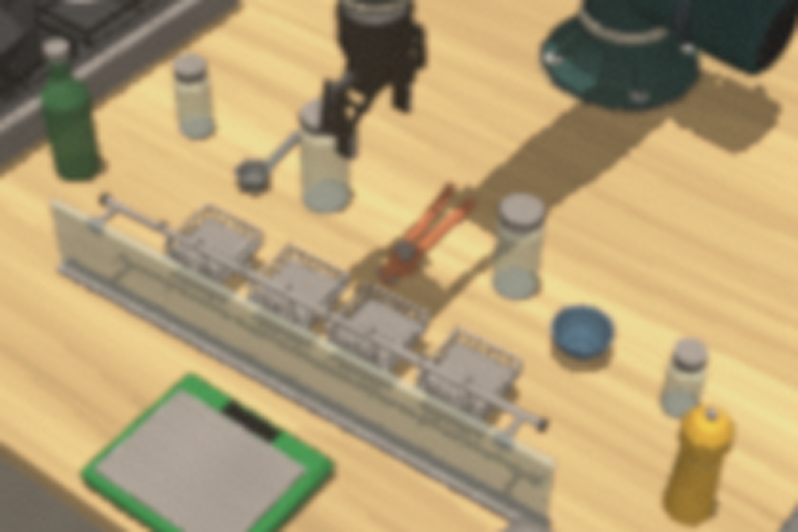

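View pics/c2.png

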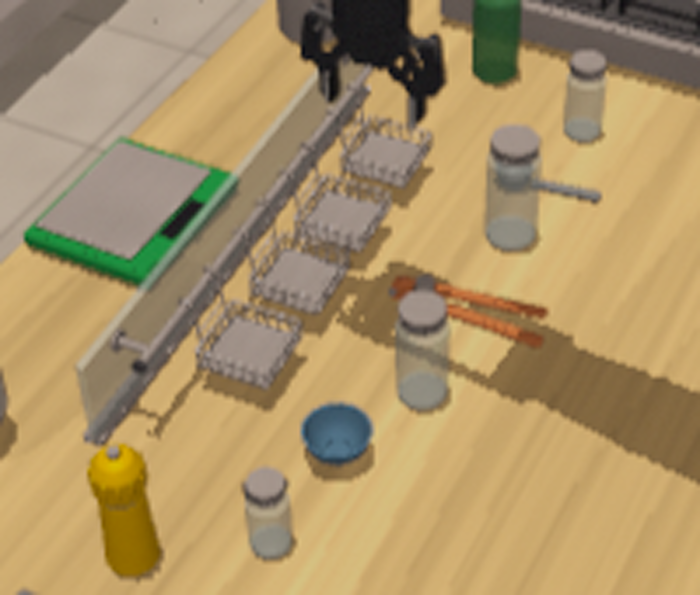

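View pics/maps.png

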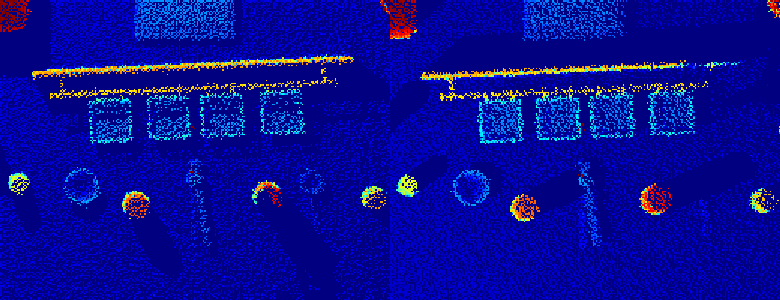

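Run:
```python
from h import *
from scipy.optimize import least_squares
Ps=[cloud(load(n))[0] for n in ("scene0.npz","side0.npz")]
for P in Ps:
    t=P[(abs(P[:,0]-.4)<.15)&(abs(P[:,1]-.0)<.4)&(P[:,2]<.015)];print("table z",np.median(t[:,2]))
for c in [(.484,.354),(.44,.12),(.464,-.144),(.456,-.356)]:
    for P in Ps+[np.vstack(Ps)]:
        q=P[(np.hypot(P[:,0]-c[0],P[:,1]-c[1])<.042)&(P[:,2]>.012)&(P[:,2]<.145)]
        top=np.percentile(q[:,2],97);g=q[q[:,2]<top-.035]
        t=q[q[:,2]>top-.006]
        r=least_squares(lambda p:np.hypot(g[:,0]-p[0],g[:,1]-p[1])-p[2],[*c,.025],loss='soft_l1',f_scale=.002).x
        print(c,len(g),"top",top.round(4),"fit",r.round(4),"lidctr",((t.max(0)+t.min(0))/2)[:2].round(4),np.ptp(t,axis=0)[:2].round(3))
for c in [(.61,.17),(.615,.054),(.62,-.054),(.624,-.174)]:
    for P in Ps:
        q=P[(abs(P[:,0]-c[0])<.055)&(abs(P[:,1]-c[1])<.055)]
        rim=q[(q[:,2]>.042)&(q[:,2]<.060)]; fl=q[(q[:,2]>.02)&(q[:,2]<.04)&(np.hypot(*(q[:,:2]-c).T)<.03)]
        rr=cv2.minAreaRect(rim[:,:2].astype(np.float32)); 
        f2=q[(q[:,2]>.024)&(q[:,2]<.06)]
        p=np.percentile(f2,[1,99],axis=0)
        print("basket",c,"rim",np.round(rr[0],4),np.round(rr[1],4),rr[2],"floor z",np.median(fl[:,2]).round(4),"pct",((p[0]+p[1])/2)[:2].round(4),(p[1]-p[0])[:2].round(3))
for P in Ps:
    b=P[(P[:,2]>.085)&(P[:,2]<.102)&(P[:,0]>.62)&(P[:,0]<.685)&(abs(P[:,1])<.3)]
    k=np.polyfit(b[:,1],b[:,0],1);print("rail",k,b[:,1].min(),b[:,1].max())
for n,c in (("bowl",(.48,.226)),("tongs",(.45,0)),("spoon",(.48,-.23)),("yellow",None),):
    if c:
        P=np.vstack(Ps);q=P[(abs(P[:,0]-c[0])<.09)&(abs(P[:,1]-c[1])<.05)&(P[:,2]>.008)];print(n,q.min(0).round(3),q.max(0).round(3))
P=Ps[0]
for c in ((.62,-.38),(.6,.42)):
    q=P[(abs(P[:,0]-c[0])<.15)&(abs(P[:,1]-c[1])<.12)&(P[:,2]>.12)];print(len(q),np.percentile(q,[2,98],axis=0).round(3) if len(q) else '')
```

```text
table z 0.0013896273705699075
table z -0.0014157703231709234
(0.484, 0.354) 79 top 0.0926 fit [0.4808 0.3511 0.0205] lidctr [0.4816 0.3534] [0.037 0.035]
(0.484, 0.354) 110 top 0.0913 fit [0.4803 0.3517 0.0204] lidctr [0.4782 0.3534] [0.037 0.035]
(0.484, 0.354) 190 top 0.092 fit [0.4805 0.3513 0.0207] lidctr [0.4798 0.3534] [0.041 0.035]
(0.44, 0.12) 162 top 0.1262 fit [0.438  0.1171 0.0262] lidctr [0.438  0.1185] [0.049 0.047]
(0.44, 0.12) 232 top 0.1233 fit [0.4373 0.1171 0.0264] lidctr [0.436 0.118] [0.044 0.047]
(0.44, 0.12) 392 top 0.1248 fit [0.4374 0.1169 0.0266] lidctr [0.438 0.118] [0.049 0.047]
(0.464, -0.144) 188 top 0.1405 fit [ 0.4546 -0.1467  0.0286] lidctr [ 0.4581 -0.1539] [0.044 0.037]
(0.464, -0.144) 268 top 0.1387 fit [ 0.4532 -0.1455  0.0292] lidctr [ 0.4528 -0.1426] [0.051 0.058]
(0.464, -0.144) 456 top 0.1395 fit [ 0.4533 -0.1465  0.0296] lidctr [ 0.4536 -0.143 ] [0.053 0.059]
(0.456, -0.356) 102 top 0.1094 fit [ 0.4504 -0.3597  0.0234] lidctr [ 0.4532 -0.3588] [0.04 0.04]
(0.456, -0.356) 129 top 0.1067 fit [ 0.449  -0.3589  0.0226] lidctr [ 0.4481 -0.3576] [0.
[... 813 characters left out ...]
 floor z 0.0303 pct [ 0.6192 -0.0532] [0.086 0.087]
basket (0.624, -0.174) rim [ 0.6269 -0.1733] [0.0899 0.0835] 4.117315769195557 floor z 0.0334 pct [ 0.6266 -0.1736] [0.086 0.085]
basket (0.624, -0.174) rim [ 0.6248 -0.1709] [0.0898 0.0925] 1.983948826789856 floor z 0.0303 pct [ 0.6243 -0.1727] [0.086 0.088]
rail [-0.0397509   0.67302349] -0.28236909223088924 0.2890748758023966
rail [-0.03814014  0.669435  ] -0.24559090325549177 0.29068604443045465
bowl [0.406 0.177 0.008] [0.57  0.267 0.058]
tongs [ 0.36  -0.05   0.008] [0.54  0.05  0.602]
spoon [ 0.39  -0.277  0.008] [ 0.564 -0.195  0.032]
146 [[ 0.58  -0.44   0.121]
 [ 0.624 -0.397  0.193]]
142 [[0.575 0.4   0.121]
 [0.613 0.444 0.149]]
```

Call:
send_rows:
  series:
    - {"claw":0,"slide":[-0.02,0.1,0],"roll":-0.023}
    - {"claw":0,"slide":[-0.04,0.17,0],"roll":-0.046}
    - {"claw":0,"slide":[-0.06,0.24,0],"roll":-0.069}
    - {"claw":0,"slide":[-0.075,0.31,0],"roll":-0.092}
    - {"claw":0,"slide":[-0.085,0.37,0],"roll":-0.115}
    - {"claw":0,"slide":[-0.09,0.42,0],"roll":-0.138}
    - {"claw":0,"slide":[-0.0924,0.45,0],"roll":-0.161}
    - {"claw":0,"slide":[-0.0924,0.4687,0],"roll":-0.184}
    - {"claw":0,"slide":[-0.0924,0.4687,0],"roll":-0.207}
    - {"claw":0,"slide":[-0.0924,0.4687,0],"roll":-0.23}
    - {"claw":0,"slide":[-0.0924,0.4687,0],"roll":-0.25}
    - {"claw":0,"slide":[-0.0924,0.4687,0],"roll":-0.25}
  squeeze: 30

```text
clock: 1.3
ee_pos: [0.4804, 0.3516, 0.2445]
tool_rot: [1.0, 0.0, -0.001, 0.0]
ft_force: [0.5, -0.6, 0.6]
opening: 0.0857
grasp_force: 0.0
```

Run:
```python
from h import *
from bench import *
s=get_state();print(s["joint_pos"].round(3),s["ee_pos"].round(4),s["tool_rot"].round(3))
P=np.vstack([cloud(load(n))[0] for n in ("scene0.npz","side0.npz")])
for z0,z1 in((.03,.08),(.08,.13),(.13,.25)):
    q=P[(P[:,0]>.3)&(P[:,0]<.75)&(P[:,1]<-.385)&(P[:,1]>-.6)&(P[:,2]>z0)&(P[:,2]<z1)]
    if len(q):print(z0,q[:,1].max(), q[q[:,0]<.55][:,1].max() if (q[:,0]<.55).any() else None)
```

```text
[ 0.537  0.19   1.257 -0.     1.696  2.107] [0.4804 0.3516 0.2445] [ 1.     0.    -0.001  0.   ]
0.03 -0.3872923121729973 -0.47564078639647994
0.08 -0.3886138679218499 -0.5101433453861889
0.13 -0.3979145910430438 -0.542048798746417
```

Call:
send_rows:
  series:
    - {"claw":0,"slide":[0,0,-0.03],"roll":0}
    - {"claw":0,"slide":[0,0,-0.08],"roll":0}
    - {"claw":0,"slide":[0,0,-0.13],"roll":0}
    - {"claw":0,"slide":[0,0,-0.18],"roll":0}
    - {"claw":0,"slide":[0,0,-0.22],"roll":0}
    - {"claw":0,"slide":[0,0,-0.25],"roll":0}
    - {"claw":0,"slide":[0,0,-0.2653],"roll":0}
    - {"claw":0.2,"slide":[0,0,-0.2653],"roll":0}
    - {"claw":0.35,"slide":[0,0,-0.2653],"roll":0}
    - {"claw":0.45,"slide":[0,0,-0.2653],"roll":0}
    - {"claw":0.6,"slide":[0,0,-0.2653],"roll":0}
    - {"claw":0.6,"slide":[0,0,-0.2653],"roll":0}
  squeeze: 30

```text
clock: 2.5
ee_pos: [0.482, 0.3523, 0.0487]
tool_rot: [1.0, 0.0, 0.002, -0.001]
ft_force: [-0.5, 0.1, 6.2]
opening: 0.0411
grasp_force: 30.9
```

Call:
send_rows:
  series:
    - {"claw":0.7,"slide":[0,0,0],"roll":0}
    - {"claw":0.7,"slide":[0,0,0],"roll":0}
    - {"claw":0.7,"slide":[0,0,0],"roll":0}

```text
clock: 2.8
ee_pos: [0.482, 0.3522, 0.0486]
tool_rot: [1.0, 0.0, 0.002, -0.001]
ft_force: [-0.1, -1.1, 6.4]
opening: 0.0411
grasp_force: 31.1
```

Run:
```python
from bench import *
import cv2
cv2.imwrite("pics/g1.png",cv2.resize(grab_frame("side")["img"][180:320,200:400],None,fx=3,fy=3))
```

```text
(no output)
```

View pics/g1.png

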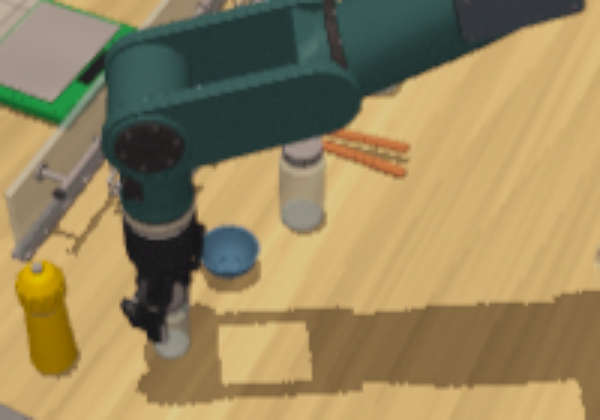

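Call:
send_rows:
  series:
    - {"claw":0.7,"slide":[0,0,0.02],"roll":0}
    - {"claw":0.7,"slide":[0,0,0.06],"roll":0}
    - {"claw":0.7,"slide":[0,0,0.11],"roll":0}
    - {"claw":0.7,"slide":[0,0,0.16],"roll":0}
    - {"claw":0.7,"slide":[0.008,-0.03,0.19],"roll":0}
    - {"claw":0.7,"slide":[0.022,-0.08,0.2],"roll":0}
    - {"claw":0.7,"slide":[0.037,-0.135,0.2],"roll":0}
    - {"claw":0.7,"slide":[0.052,-0.19,0.2],"roll":0}
    - {"claw":0.7,"slide":[0.067,-0.245,0.2],"roll":0}
    - {"claw":0.7,"slide":[0.082,-0.3,0.2],"roll":0}
    - {"claw":0.7,"slide":[0.096,-0.35,0.2],"roll":0}
    - {"claw":0.7,"slide":[0.1094,-0.3987,0.2],"roll":0}

```text
clock: 4.05
ee_pos: [0.5625, 0.0508, 0.1966]
tool_rot: [1.0, -0.0, -0.0, -0.0]
ft_force: [-0.2, 0.9, -1.3]
opening: 0.0411
grasp_force: 30.8
```

Call:
send_rows:
  series:
    - {"claw":0.7,"slide":[0.014,-0.05,0],"roll":0}
    - {"claw":0.7,"slide":[0.028,-0.1,0],"roll":0}
    - {"claw":0.7,"slide":[0.041,-0.15,0],"roll":0}
    - {"claw":0.7,"slide":[0.055,-0.2,0],"roll":0}
    - {"claw":0.7,"slide":[0.068,-0.245,0],"roll":0}
    - {"claw":0.7,"slide":[0.077,-0.28,0],"roll":0}
    - {"claw":0.7,"slide":[0.0823,-0.3,0],"roll":0}
    - {"claw":0.7,"slide":[0.0823,-0.3,0],"roll":0}
    - {"claw":0.7,"slide":[0.0823,-0.3,0],"roll":0}

```text
clock: 4.95
ee_pos: [0.6242, -0.1715, 0.1962]
tool_rot: [1.0, 0.0, -0.0, -0.001]
ft_force: [-0.6, 0.5, -0.5]
opening: 0.0413
grasp_force: 30.8
```

Run:
```python
from bench import *
import cv2
s=get_state();print(s["ee_pos"].round(4),s["ft_force"].round(1),s["opening"])
cv2.imwrite("pics/p1.png",cv2.resize(grab_frame("side")["img"][120:280,200:380],None,fx=3,fy=3))
```

```text
[ 0.6242 -0.1715  0.1962] [-0.6  0.5 -0.5] 0.041341365493687735
```

View pics/p1.png

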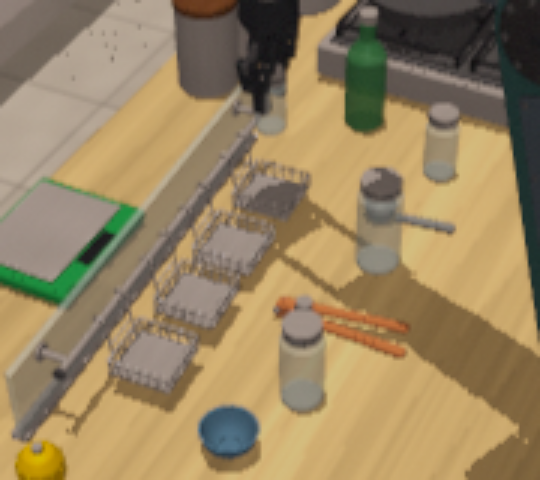

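Call:
send_rows:
  series:
    - {"claw":0.7,"slide":[0,0,-0.02],"roll":0}
    - {"claw":0.7,"slide":[0,0,-0.06],"roll":0}
    - {"claw":0.7,"slide":[0,0,-0.1],"roll":0}
    - {"claw":0.7,"slide":[0,0,-0.125],"roll":0}
    - {"claw":0.7,"slide":[0,0,-0.138],"roll":0}
    - {"claw":0.7,"slide":[0,0,-0.144],"roll":0}
    - {"claw":0.7,"slide":[0,0,-0.147],"roll":0}
    - {"claw":0.7,"slide":[0,0,-0.149],"roll":0}
    - {"claw":0.7,"slide":[0,0,-0.151],"roll":0}
    - {"claw":0.7,"slide":[0,0,-0.153],"roll":0}
    - {"claw":0.7,"slide":[0,0,-0.154],"roll":0}
    - {"claw":0.7,"slide":[0,0,-0.154],"roll":0}

```text
clock: 6.2
ee_pos: [0.6245, -0.1726, 0.0809]
tool_rot: [1.0, -0.0, 0.0, 0.0]
ft_force: [0.0, -0.1, -1.6]
opening: 0.0411
grasp_force: 30.8
```

Call:
send_rows:
  series:
    - {"claw":0.7,"slide":[0,0,-0.001],"roll":0}
    - {"claw":0.7,"slide":[0,0,-0.002],"roll":0}
    - {"claw":0.7,"slide":[0,0,-0.002],"roll":0}

```text
clock: 6.5
ee_pos: [0.6247, -0.1726, 0.0807]
tool_rot: [1.0, 0.0, 0.0, 0.0]
ft_force: [-3.1, 0.9, 4.7]
opening: 0.0408
grasp_force: 31.3
```

Call:
send_rows:
  series:
    - {"claw":0.5,"slide":[0,0,0],"roll":0}
    - {"claw":0.46,"slide":[0,0,0],"roll":0}
    - {"claw":0.42,"slide":[0,0,0],"roll":0}
    - {"claw":0.35,"slide":[0,0,0],"roll":0}
    - {"claw":0.25,"slide":[0,0,0],"roll":0}
    - {"claw":0.25,"slide":[0,0,0],"roll":0}
    - {"claw":0.25,"slide":[0,0,0.02],"roll":0}
    - {"claw":0.25,"slide":[0,0,0.06],"roll":0}
    - {"claw":0.25,"slide":[0,0,0.11],"roll":0}
    - {"claw":0.25,"slide":[0,0,0.16],"roll":0}
    - {"claw":0.25,"slide":[0,0,0.2],"roll":0}
    - {"claw":0.25,"slide":[0,0,0.2],"roll":0}

```text
clock: 7.7
ee_pos: [0.6268, -0.1733, 0.2381]
tool_rot: [1.0, 0.0, 0.007, 0.002]
ft_force: [0.7, 0.3, 1.3]
opening: 0.064
grasp_force: 0.0
```

Call:
send_rows:
  series:
    - {"claw":0.25,"slide":[0,0,0],"roll":0}
    - {"claw":0.25,"slide":[0,0,0],"roll":0}
    - {"claw":0.25,"slide":[0,0,0],"roll":0}

```text
clock: 8.0
ee_pos: [0.6237, -0.1722, 0.2271]
tool_rot: [1.0, -0.0, -0.002, -0.001]
ft_force: [0.4, -0.2, 0.0]
opening: 0.0641
grasp_force: 0.0
```

Run:
```python
from bench import *
import cv2,numpy as np
a=grab_frame("side");b=grab_frame("scene");np.savez("side1.npz",**a);np.savez("scene1.npz",**b)
cv2.imwrite("pics/p2.png",np.hstack([cv2.resize(a["img"][120:260,220:350],None,fx=3,fy=3),cv2.resize(b["img"][150:290,190:320],None,fx=3,fy=3)]))
```

```text
(no output)
```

View pics/p2.png

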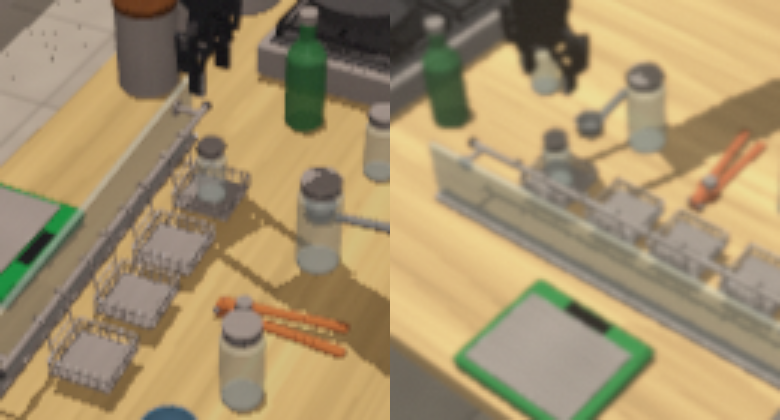

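Call:
send_rows:
  series:
    - {"claw":0.1,"slide":[-0.02,-0.021,0],"roll":0}
    - {"claw":0.1,"slide":[-0.055,-0.059,0],"roll":0}
    - {"claw":0.1,"slide":[-0.095,-0.1,0],"roll":0}
    - {"claw":0.1,"slide":[-0.135,-0.144,0],"roll":0}
    - {"claw":0.1,"slide":[-0.175,-0.187,0],"roll":0}
    - {"claw":0.1,"slide":[-0.21,-0.224,0],"roll":0}
    - {"claw":0.1,"slide":[-0.226,-0.242,0],"roll":0}
    - {"claw":0.1,"slide":[-0.2331,-0.2491,0],"roll":0}
    - {"claw":0.1,"slide":[-0.2331,-0.2491,0],"roll":0}
    - {"claw":0.1,"slide":[-0.2331,-0.2491,0],"roll":0}

```text
clock: 9.1
ee_pos: [0.4502, -0.3586, 0.229]
tool_rot: [1.0, 0.0, 0.0, -0.0]
ft_force: [0.0, 0.1, -0.2]
opening: 0.0766
grasp_force: 0.0
```

Call:
send_rows:
  series:
    - {"claw":0.1,"slide":[0,0,-0.03],"roll":0}
    - {"claw":0.1,"slide":[0,0,-0.08],"roll":0}
    - {"claw":0.1,"slide":[0,0,-0.13],"roll":0}
    - {"claw":0.1,"slide":[0,0,-0.17],"roll":0}
    - {"claw":0.1,"slide":[0,0,-0.205],"roll":0}
    - {"claw":0.1,"slide":[0,0,-0.222],"roll":0}
    - {"claw":0.1,"slide":[0,0,-0.228],"roll":0}
    - {"claw":0.2,"slide":[0,0,-0.228],"roll":0}
    - {"claw":0.3,"slide":[0,0,-0.228],"roll":0}
    - {"claw":0.4,"slide":[0,0,-0.228],"roll":0}
    - {"claw":0.6,"slide":[0,0,-0.228],"roll":0}
    - {"claw":0.6,"slide":[0,0,-0.228],"roll":0}

```text
clock: 10.3
ee_pos: [0.4506, -0.3601, 0.0603]
tool_rot: [1.0, -0.0, 0.001, 0.001]
ft_force: [1.0, 0.7, 6.0]
opening: 0.0471
grasp_force: 31.4
```

Call:
send_rows:
  series:
    - {"claw":0.6,"slide":[0,0,0],"roll":0}
    - {"claw":0.6,"slide":[0,0,0],"roll":0}

```text
clock: 10.5
ee_pos: [0.4506, -0.36, 0.0603]
tool_rot: [1.0, -0.0, 0.001, 0.001]
ft_force: [0.3, 0.9, 6.5]
opening: 0.0472
grasp_force: 31.4
```

Call:
send_rows:
  series:
    - {"claw":0.6,"slide":[0,0,0.02],"roll":0}
    - {"claw":0.6,"slide":[0,0,0.06],"roll":0}
    - {"claw":0.6,"slide":[0,0,0.11],"roll":0}
    - {"claw":0.6,"slide":[0,0,0.16],"roll":0}
    - {"claw":0.6,"slide":[0.006,0.01,0.19],"roll":0}
    - {"claw":0.6,"slide":[0.025,0.045,0.2],"roll":0}
    - {"claw":0.6,"slide":[0.05,0.09,0.2],"roll":0}
    - {"claw":0.6,"slide":[0.075,0.136,0.2],"roll":0}
    - {"claw":0.6,"slide":[0.1,0.181,0.2],"roll":0}
    - {"claw":0.6,"slide":[0.125,0.226,0.2],"roll":0}
    - {"claw":0.6,"slide":[0.145,0.263,0.2],"roll":0}
    - {"claw":0.6,"slide":[0.16,0.29,0.2],"roll":0}

```text
clock: 11.7
ee_pos: [0.5699, -0.1397, 0.2083]
tool_rot: [1.0, 0.001, -0.0, -0.0]
ft_force: [-0.1, -0.8, -1.7]
opening: 0.0474
grasp_force: 31.4
```

Call:
send_rows:
  series:
    - {"claw":0.6,"slide":[0.02,0.036,0],"roll":0}
    - {"claw":0.6,"slide":[0.04,0.072,0],"roll":0}
    - {"claw":0.6,"slide":[0.055,0.1,0],"roll":0}
    - {"claw":0.6,"slide":[0.062,0.112,0],"roll":0}
    - {"claw":0.6,"slide":[0.0652,0.118,0],"roll":0}
    - {"claw":0.6,"slide":[0.0652,0.118,0],"roll":0}
    - {"claw":0.6,"slide":[0.0652,0.118,0],"roll":0}

```text
clock: 12.4
ee_pos: [0.6181, -0.0544, 0.2084]
tool_rot: [1.0, -0.001, -0.0, 0.0]
ft_force: [-0.2, -0.5, -1.5]
opening: 0.047
grasp_force: 31.4
```

Call:
send_rows:
  series:
    - {"claw":0.6,"slide":[0,0,-0.02],"roll":0}
    - {"claw":0.6,"slide":[0,0,-0.06],"roll":0}
    - {"claw":0.6,"slide":[0,0,-0.1],"roll":0}
    - {"claw":0.6,"slide":[0,0,-0.125],"roll":0}
    - {"claw":0.6,"slide":[0,0,-0.138],"roll":0}
    - {"claw":0.6,"slide":[0,0,-0.145],"roll":0}
    - {"claw":0.6,"slide":[0,0,-0.149],"roll":0}
    - {"claw":0.6,"slide":[0,0,-0.152],"roll":0}
    - {"claw":0.6,"slide":[0,0,-0.154],"roll":0}
    - {"claw":0.6,"slide":[0,0,-0.155],"roll":0}
    - {"claw":0.6,"slide":[0,0,-0.156],"roll":0}
    - {"claw":0.6,"slide":[0,0,-0.156],"roll":0}

```text
clock: 13.6
ee_pos: [0.619, -0.0534, 0.0924]
tool_rot: [1.0, 0.0, 0.001, 0.0]
ft_force: [-1.2, -0.6, 1.3]
opening: 0.0471
grasp_force: 31.6
```

Call:
send_rows:
  series:
    - {"claw":0.43,"slide":[0,0,0],"roll":0}
    - {"claw":0.39,"slide":[0,0,0],"roll":0}
    - {"claw":0.35,"slide":[0,0,0],"roll":0}
    - {"claw":0.28,"slide":[0,0,0],"roll":0}
    - {"claw":0.2,"slide":[0,0,0],"roll":0}
    - {"claw":0.2,"slide":[0,0,0],"roll":0}
    - {"claw":0.2,"slide":[0,0,0.02],"roll":0}
    - {"claw":0.2,"slide":[0,0,0.06],"roll":0}
    - {"claw":0.2,"slide":[0,0,0.11],"roll":0}
    - {"claw":0.2,"slide":[0,0,0.16],"roll":0}
    - {"claw":0.2,"slide":[0,0,0.19],"roll":0}
    - {"claw":0.2,"slide":[0,0,0.2],"roll":0}

```text
clock: 14.8
ee_pos: [0.62, -0.0536, 0.2471]
tool_rot: [1.0, 0.0, 0.004, 0.001]
ft_force: [-0.2, -0.6, 0.2]
opening: 0.0684
grasp_force: 0.0
```

Call:
send_rows:
  series:
    - {"claw":0.05,"slide":[-0.02,0.019,0],"roll":0}
    - {"claw":0.05,"slide":[-0.055,0.052,0],"roll":0}
    - {"claw":0.05,"slide":[-0.095,0.089,0],"roll":0}
    - {"claw":0.05,"slide":[-0.135,0.127,0],"roll":0}
    - {"claw":0.05,"slide":[-0.175,0.165,0],"roll":0}
    - {"claw":0.05,"slide":[-0.21,0.198,0],"roll":0}
    - {"claw":0.05,"slide":[-0.23,0.217,0],"roll":0}
    - {"claw":0.05,"slide":[-0.2413,0.2272,0],"roll":0}
    - {"claw":0.05,"slide":[-0.2413,0.2272,0],"roll":0}
    - {"claw":0.05,"slide":[-0.2413,0.2272,0],"roll":0}

```text
clock: 15.8
ee_pos: [0.438, 0.1166, 0.2411]
tool_rot: [1.0, -0.0, 0.0, 0.0]
ft_force: [0.7, 0.0, -0.6]
opening: 0.0813
grasp_force: 0.0
```

Call:
send_rows:
  series:
    - {"claw":0.05,"slide":[0,0,-0.03],"roll":0}
    - {"claw":0.05,"slide":[0,0,-0.08],"roll":0}
    - {"claw":0.05,"slide":[0,0,-0.13],"roll":0}
    - {"claw":0.05,"slide":[0,0,-0.17],"roll":0}
    - {"claw":0.05,"slide":[0,0,-0.203],"roll":0}
    - {"claw":0.05,"slide":[0,0,-0.22],"roll":0}
    - {"claw":0.05,"slide":[0,0,-0.2253],"roll":0}
    - {"claw":0.15,"slide":[0,0,-0.2253],"roll":0}
    - {"claw":0.25,"slide":[0,0,-0.2253],"roll":0}
    - {"claw":0.35,"slide":[0,0,-0.2253],"roll":0}
    - {"claw":0.55,"slide":[0,0,-0.2253],"roll":0}
    - {"claw":0.55,"slide":[0,0,-0.2253],"roll":0}

```text
clock: 17.0
ee_pos: [0.4389, 0.1173, 0.0741]
tool_rot: [1.0, 0.0, 0.002, -0.0]
ft_force: [-0.9, 0.5, 5.4]
opening: 0.053
grasp_force: 32.1
```

Call:
send_rows:
  series:
    - {"claw":0.55,"slide":[0,0,0],"roll":0}
    - {"claw":0.55,"slide":[0,0,0],"roll":0}

```text
clock: 17.2
ee_pos: [0.4389, 0.1173, 0.0742]
tool_rot: [1.0, 0.0, 0.002, -0.0]
ft_force: [0.0, 0.5, 4.8]
opening: 0.0533
grasp_force: 32.1
```

Call:
send_rows:
  series:
    - {"claw":0.55,"slide":[0,0,0.02],"roll":0}
    - {"claw":0.55,"slide":[0,0,0.06],"roll":0}
    - {"claw":0.55,"slide":[0,0,0.11],"roll":0}
    - {"claw":0.55,"slide":[0,0,0.15],"roll":0}
    - {"claw":0.55,"slide":[0.02,-0.007,0.18],"roll":0}
    - {"claw":0.55,"slide":[0.06,-0.021,0.18],"roll":0}
    - {"claw":0.55,"slide":[0.11,-0.039,0.18],"roll":0}
    - {"claw":0.55,"slide":[0.16,-0.057,0.18],"roll":0}
    - {"claw":0.55,"slide":[0.2,-0.071,0.18],"roll":0}
    - {"claw":0.55,"slide":[0.225,-0.08,0.18],"roll":0}
    - {"claw":0.55,"slide":[0.2359,-0.0835,0.18],"roll":0}
    - {"claw":0.55,"slide":[0.2359,-0.0835,0.18],"roll":0}

```text
clock: 18.4
ee_pos: [0.6144, 0.0542, 0.2059]
tool_rot: [1.0, -0.0, -0.001, 0.0]
ft_force: [-0.2, -0.1, -2.7]
opening: 0.0532
grasp_force: 31.9
```

Call:
send_rows:
  series:
    - {"claw":0.55,"slide":[0,0,0],"roll":0}
    - {"claw":0.55,"slide":[0,0,-0.02],"roll":0}
    - {"claw":0.55,"slide":[0,0,-0.06],"roll":0}
    - {"claw":0.55,"slide":[0,0,-0.09],"roll":0}
    - {"claw":0.55,"slide":[0,0,-0.112],"roll":0}
    - {"claw":0.55,"slide":[0,0,-0.122],"roll":0}
    - {"claw":0.55,"slide":[0,0,-0.127],"roll":0}
    - {"claw":0.55,"slide":[0,0,-0.13],"roll":0}
    - {"claw":0.55,"slide":[0,0,-0.133],"roll":0}
    - {"claw":0.55,"slide":[0,0,-0.135],"roll":0}
    - {"claw":0.55,"slide":[0,0,-0.136],"roll":0}
    - {"claw":0.55,"slide":[0,0,-0.136],"roll":0}

```text
clock: 19.6
ee_pos: [0.6149, 0.0544, 0.1063]
tool_rot: [1.0, -0.0, 0.001, 0.0]
ft_force: [-1.1, 0.7, -0.6]
opening: 0.0534
grasp_force: 32.1
```

Call:
send_rows:
  series:
    - {"claw":0.55,"slide":[0,0,-0.001],"roll":0}
    - {"claw":0.36,"slide":[0,0,-0.001],"roll":0}
    - {"claw":0.32,"slide":[0,0,-0.001],"roll":0}
    - {"claw":0.28,"slide":[0,0,-0.001],"roll":0}
    - {"claw":0.2,"slide":[0,0,-0.001],"roll":0}
    - {"claw":0.12,"slide":[0,0,-0.001],"roll":0}
    - {"claw":0.12,"slide":[0,0,-0.001],"roll":0}
    - {"claw":0.12,"slide":[0,0,0.02],"roll":0}
    - {"claw":0.12,"slide":[0,0,0.06],"roll":0}
    - {"claw":0.12,"slide":[0,0,0.11],"roll":0}
    - {"claw":0.12,"slide":[0,0,0.16],"roll":0}
    - {"claw":0.12,"slide":[0,0,0.19],"roll":0}

```text
clock: 20.8
ee_pos: [0.6155, 0.0545, 0.2536]
tool_rot: [1.0, 0.0, 0.004, 0.0]
ft_force: [0.6, -0.4, 0.3]
opening: 0.0751
grasp_force: 0.0
```

Call:
send_rows:
  series:
    - {"claw":0.12,"slide":[0,0,0],"roll":0}
    - {"claw":0.12,"slide":[0,0,0],"roll":0}

```text
clock: 21.0
ee_pos: [0.6147, 0.0545, 0.2492]
tool_rot: [1.0, 0.0, 0.001, 0.0]
ft_force: [1.0, 1.0, -0.3]
opening: 0.0752
grasp_force: 0.0
```

Run:
```python
from bench import *
import cv2,numpy as np
a=grab_frame("side");b=grab_frame("scene");np.savez("side2.npz",**a);np.savez("scene2.npz",**b)
cv2.imwrite("pics/p3.png",np.hstack([cv2.resize(a["img"][120:260,220:350],None,fx=3,fy=3),cv2.resize(b["img"][150:290,210:340],None,fx=3,fy=3)]))
```

```text
(no output)
```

View pics/p3.png

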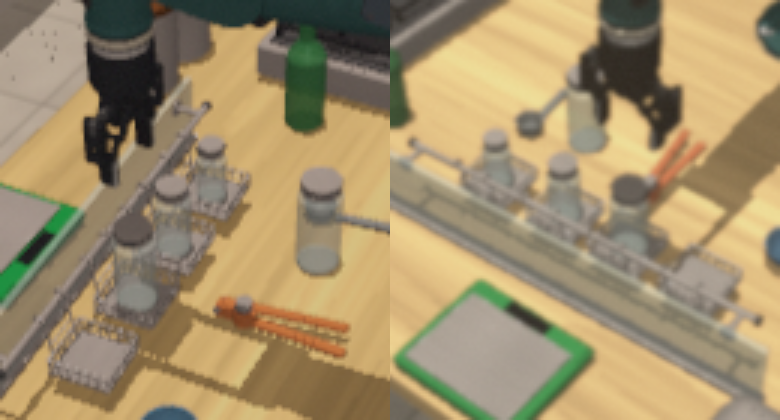

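Call:
send_rows:
  series:
    - {"claw":0,"slide":[-0.02,-0.025,0],"roll":0}
    - {"claw":0,"slide":[-0.05,-0.062,0],"roll":0}
    - {"claw":0,"slide":[-0.085,-0.106,0],"roll":0}
    - {"claw":0,"slide":[-0.12,-0.15,0],"roll":0}
    - {"claw":0,"slide":[-0.155,-0.194,0],"roll":0}
    - {"claw":0,"slide":[-0.185,-0.231,0],"roll":0}
    - {"claw":0,"slide":[-0.205,-0.256,0],"roll":0}
    - {"claw":0,"slide":[-0.2143,-0.2677,0],"roll":0}
    - {"claw":0,"slide":[-0.2143,-0.2677,0],"roll":0}
    - {"claw":0,"slide":[-0.2143,-0.2677,0],"roll":0}

```text
clock: 22.1
ee_pos: [0.4541, -0.1457, 0.2472]
tool_rot: [1.0, 0.0, -0.0, -0.001]
ft_force: [-0.6, 0.2, 0.1]
opening: 0.0852
grasp_force: 0.0
```

Call:
send_rows:
  series:
    - {"claw":0,"slide":[0,0,-0.03],"roll":0}
    - {"claw":0,"slide":[0,0,-0.07],"roll":0}
    - {"claw":0,"slide":[0,0,-0.12],"roll":0}
    - {"claw":0,"slide":[0,0,-0.16],"roll":0}
    - {"claw":0,"slide":[0,0,-0.19],"roll":0}
    - {"claw":0,"slide":[0,0,-0.206],"roll":0}
    - {"claw":0,"slide":[0,0,-0.2127],"roll":0}
    - {"claw":0.1,"slide":[0,0,-0.2127],"roll":0}
    - {"claw":0.2,"slide":[0,0,-0.2127],"roll":0}
    - {"claw":0.3,"slide":[0,0,-0.2127],"roll":0}
    - {"claw":0.48,"slide":[0,0,-0.2127],"roll":0}
    - {"claw":0.48,"slide":[0,0,-0.2127],"roll":0}

```text
clock: 23.3
ee_pos: [0.455, -0.1462, 0.0904]
tool_rot: [1.0, 0.0, 0.002, 0.0]
ft_force: [0.4, 3.3, 7.1]
opening: 0.0596
grasp_force: 31.1
```

Call:
send_rows:
  series:
    - {"claw":0.5,"slide":[0,0,0],"roll":0}
    - {"claw":0.5,"slide":[0,0,0],"roll":0}

```text
clock: 23.5
ee_pos: [0.455, -0.1462, 0.0904]
tool_rot: [1.0, 0.0, 0.002, 0.0]
ft_force: [-0.8, 3.7, 5.3]
opening: 0.0592
grasp_force: 31.1
```

Call:
send_rows:
  series:
    - {"claw":0.5,"slide":[0,0,0.02],"roll":0}
    - {"claw":0.5,"slide":[0,0,0.06],"roll":0}
    - {"claw":0.5,"slide":[0,0,0.11],"roll":0}
    - {"claw":0.5,"slide":[0,0.01,0.16],"roll":0}
    - {"claw":0.5,"slide":[0,0.035,0.19],"roll":0}
    - {"claw":0.5,"slide":[0,0.08,0.19],"roll":0}
    - {"claw":0.5,"slide":[0,0.135,0.19],"roll":0}
    - {"claw":0.5,"slide":[0,0.195,0.19],"roll":0}
    - {"claw":0.5,"slide":[0,0.255,0.19],"roll":0}
    - {"claw":0.5,"slide":[0,0.315,0.19],"roll":0}
    - {"claw":0.5,"slide":[0,0.37,0.19],"roll":0}
    - {"claw":0.5,"slide":[0,0.41,0.19],"roll":0}

```text
clock: 24.7
ee_pos: [0.4531, 0.1633, 0.2302]
tool_rot: [1.0, 0.001, -0.0, 0.0]
ft_force: [1.2, 0.3, -2.9]
opening: 0.0596
grasp_force: 32.2
```

Call:
send_rows:
  series:
    - {"claw":0.5,"slide":[0.01,0.0111,0],"roll":0}
    - {"claw":0.5,"slide":[0.04,0.0111,0],"roll":0}
    - {"claw":0.5,"slide":[0.085,0.0111,0],"roll":0}
    - {"claw":0.5,"slide":[0.13,0.0111,0],"roll":0}
    - {"claw":0.5,"slide":[0.17,0.0111,0],"roll":0}
    - {"claw":0.5,"slide":[0.195,0.0111,0],"roll":0}
    - {"claw":0.5,"slide":[0.2069,0.0111,0],"roll":0}
    - {"claw":0.5,"slide":[0.2069,0.0111,0],"roll":0}
    - {"claw":0.5,"slide":[0.2069,0.0111,0],"roll":0}

```text
clock: 25.6
ee_pos: [0.6083, 0.1691, 0.2305]
tool_rot: [1.0, -0.0, -0.001, 0.0]
ft_force: [-1.0, 0.2, -2.6]
opening: 0.0591
grasp_force: 32.3
```

Call:
send_rows:
  series:
    - {"claw":0.5,"slide":[0,0,-0.02],"roll":0}
    - {"claw":0.5,"slide":[0,0,-0.06],"roll":0}
    - {"claw":0.5,"slide":[0,0,-0.095],"roll":0}
    - {"claw":0.5,"slide":[0,0,-0.118],"roll":0}
    - {"claw":0.5,"slide":[0,0,-0.13],"roll":0}
    - {"claw":0.5,"slide":[0,0,-0.136],"roll":0}
    - {"claw":0.5,"slide":[0,0,-0.139],"roll":0}
    - {"claw":0.5,"slide":[0,0,-0.142],"roll":0}
    - {"claw":0.5,"slide":[0,0,-0.144],"roll":0}
    - {"claw":0.5,"slide":[0,0,-0.145],"roll":0}
    - {"claw":0.5,"slide":[0,0,-0.146],"roll":0}
    - {"claw":0.5,"slide":[0,0,-0.146],"roll":0}

```text
clock: 26.8
ee_pos: [0.6093, 0.1696, 0.1224]
tool_rot: [1.0, 0.0, 0.001, -0.0]
ft_force: [-2.0, 0.3, 0.5]
opening: 0.0593
grasp_force: 32.7
```

Call:
send_rows:
  series:
    - {"claw":0.5,"slide":[0,0,-0.001],"roll":0}
    - {"claw":0.29,"slide":[0,0,-0.001],"roll":0}
    - {"claw":0.25,"slide":[0,0,-0.001],"roll":0}
    - {"claw":0.21,"slide":[0,0,-0.001],"roll":0}
    - {"claw":0.14,"slide":[0,0,-0.001],"roll":0}
    - {"claw":0.05,"slide":[0,0,-0.001],"roll":0}
    - {"claw":0.05,"slide":[0,0,-0.001],"roll":0}
    - {"claw":0.05,"slide":[0,0,0.02],"roll":0}
    - {"claw":0.05,"slide":[0,0,0.06],"roll":0}
    - {"claw":0.05,"slide":[0,0,0.11],"roll":0}
    - {"claw":0.05,"slide":[0,0,0.16],"roll":0}
    - {"claw":0.05,"slide":[0,0,0.19],"roll":0}

```text
clock: 28.0
ee_pos: [0.6098, 0.1697, 0.2697]
tool_rot: [1.0, 0.0, 0.004, -0.001]
ft_force: [0.4, 0.1, 0.3]
opening: 0.0809
grasp_force: 0.0
```

Call:
send_rows:
  series:
    - {"claw":0.05,"slide":[-0.05,0,0],"roll":0}
    - {"claw":0.05,"slide":[-0.1,0,0],"roll":0}
    - {"claw":0.05,"slide":[-0.15,0,0],"roll":0}
    - {"claw":0.05,"slide":[-0.18,0,0],"roll":0}
    - {"claw":0.05,"slide":[-0.2,0,0],"roll":0}
    - {"claw":0.05,"slide":[-0.2,0,0],"roll":0}
    - {"claw":0.05,"slide":[-0.2,0,0],"roll":0}
    - {"claw":0.05,"slide":[-0.2,0,0],"roll":0}

```text
clock: 28.8
ee_pos: [0.4597, 0.1695, 0.2643]
tool_rot: [1.0, -0.0, 0.0, -0.0]
ft_force: [0.4, 0.1, -0.0]
opening: 0.0809
grasp_force: 0.0
```

Run:
```python
from bench import *
from h import *
a=grab_frame("side");b=grab_frame("scene")
cv2.imwrite("pics/p4.png",np.hstack([cv2.resize(a["img"][120:260,220:350],None,fx=3,fy=3),cv2.resize(b["img"][150:290,210:340],None,fx=3,fy=3)]))
P=np.vstack([cloud(f)[0] for f in (a,b)])
for c,h in (((.6245,-.1725),.122),((.6186,-.0533),.138),((.6145,.0545),.154),((.609,.1695),.170)):
    q=P[(np.hypot(*(P[:,:2]-c).T)<.04)&(P[:,2]>.1)&(P[:,2]<.2)]
    t=q[q[:,2]>np.percentile(q[:,2],97)-.006]
    print(c,h,np.percentile(q[:,2],97).round(4),((t.max(0)+t.min(0))/2)[:2].round(3),np.ptp(t,axis=0)[:2].round(3))
```

```text
(0.6245, -0.1725) 0.122 0.1261 [ 0.627 -0.171] [0.038 0.034]
(0.6186, -0.0533) 0.138 0.1415 [ 0.62  -0.051] [0.042 0.047]
(0.6145, 0.0545) 0.154 0.1572 [0.614 0.056] [0.048 0.05 ]
(0.609, 0.1695) 0.17 0.1734 [0.609 0.171] [0.06  0.055]
```

View pics/p4.png

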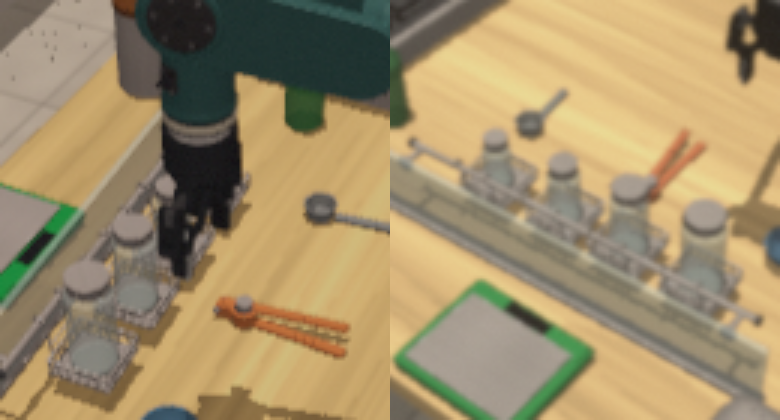

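All four jars stand upright in their baskets, growing from the hob end. In the scene view their lids are at about (495,140), (562,165), (630,190) and (704,215), and the lid heights match the expected ones to within about 4 mm. The arm is clear.

```bash
python3 -c "from bench import *; print(job_done())"
```

```text
the job is handed in; nothing more can be done
None
```

All four jars are upright in their rail baskets, smallest nearest the hob up to the largest at the far end, each lowered to contact before release, and the job is handed in at about 29 s on the robot's clock.

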